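# Swap the worn battery pack in the charger

### The job

The battery pack standing in the bay of the charger is worn out: lift it out and drop it into the open collection tub. Then take the new pack that lies flat on the trolley and stand it upright on one of its long thin edges in the empty bay, setting it down rather than letting it fall. Leave the tub, the tape roll, the battery cell and the jar where they are.

Things in the scene. Friction and masses are not known exactly. Their poses are not given: they have to be found in the camera images.
- worn_pack: The worn battery pack: a flat black box 18 x 60 x 45 mm (x, y, z) with rounded edges, a paper label on both broad faces and small contacts on both long thin edges; about 110 g. It starts standing on its long thin edge in the charger's bay, its 60 mm length along the charger's y. Origin at its centre; z is its 45 mm height.
- new_pack: The new battery pack, the same kind as the worn one, starting flat on the trolley: 45 x 60 x 18 mm (x, y, z), z its thickness, up at the start. Origin at its centre. When stood on a long thin edge its x axis is vertical (either end up) and its y axis (60 mm) is level.
- charger: The grey charger, fixed to the trolley. Origin on the trolley top, below the centre of its bay. Its base is 14 mm high and spans -35 to 35 mm along its x and -55 to 131 mm along its y. At its +y end is a low hump (y 81 to 127 mm), top at 28 mm.
- bay (a point): Centre of the floor of the charger's bay, 14 mm above the trolley, axes as the charger's. The bay is a shallow rectangular recess, 30 mm (x) by 76 mm (y), with a rim 6 mm wide and 8 mm high around it. A pack stood in it has its 60 mm length along y, its centre 22.5 mm and its top 45 mm above this point.
- tub: The collection tub: a white open-topped plastic box, 140 x 140 mm outside and 80 mm high, walls and floor 4 mm thick, loose, 0.5 kg. Origin at the centre of its underside.
- tape: Bystander: a roll of paper tape lying flat, 60 mm across, hole 38 mm, 20 mm high. Origin at the centre of its underside.
- cell: Bystander: a cylindrical battery cell standing on end, 33 mm across, 58 mm high. Origin at the centre of its underside.
- jar: Bystander: a closed round jar, 52 mm across, 58 mm high. Origin at the centre of its underside.
There are look-alikes about, which are no part of the job. Leave any blue or red look-alike of the new_pack alone.

How it is judged:
On the way:
1. the worn pack lies in the tub, let go (x of worn_pack in the frame of tub between -0.068 and 0.068 m and y of worn_pack in the frame of tub between -0.068 and 0.068 m and z of worn_pack in the frame of tub between 0 and 0.06 m and contact force between the fingers and worn_pack below 0.05 N), for 0.3 s.
At the end, for the whole second after the job is handed in: Worn pack inside the tub (centre within 68 mm of the tub's along each side, under 60 mm up). New pack in the bay on a long thin edge: upright to 0.1 rad, along the bay to 0.3 rad, centre within 9 mm (x), 12 mm (y) of the bay's, 32 to 41 mm above the trolley. Both at rest, tub level (all of step 1 and x of new_pack in the frame of charger between -0.009 and 0.009 m and y of new_pack in the frame of charger between -0.012 and 0.012 m and z of new_pack in the frame of charger between 0.032 and 0.041 m and angle between the x axis of new_pack and the z axis of charger, either way round below 0.1 rad and angle between the y axis of new_pack and the y axis of charger, either way round below 0.3 rad and linear speed of each of worn_pack, new_pack below 0.02 m/s and angular speed of each of worn_pack, new_pack below 0.2 rad/s and angle between tub's own z axis and vertical below 0.1 rad); the robot touches nothing.
It fails at once if the new pack was let go in the air, with its centre more than 80 mm above the trolley (height (world z) of new_pack above 0.08 m and contact force between the fingers and new_pack below 0.01 N).
It fails at once if the tub was moved by more than 40 mm (distance of tub from where it was at the start of the episode above 0.04 m).
It fails at once if the roll of tape was moved by more than 25 mm (distance of tape from where it was at the start of the episode above 0.025 m).
It fails at once if the standing battery cell was moved by more than 25 mm (distance of cell from where it was at the start of the episode above 0.025 m).
It fails at once if the jar was moved by more than 25 mm (distance of jar from where it was at the start of the episode above 0.025 m).
It also fails if it takes over 54 s, if anything falls off the work surface, if the arm or the gripper's body presses on something with over 40 N, if the wrist force passes 120 N, or if a joint passes its speed limit or range.

### The arm

A 7-joint arm with a two-finger parallel gripper is mounted at the origin on the work surface. World frame = base frame: x ahead of the robot, y to its left, z up, the work surface at z = 0. Lengths are in m, angles in rad, forces in N, time in s.
With the tool pointing down it reaches from about 0.4 to 0.85 m from the base axis. Payload 10.4 kg.
Tool frame: the origin (TCP) lies at the very end of the fingers, on their centre line; the grasp point (between the pads) lies 19 mm behind it; z points along the fingers, y is the line along which they close (so a half turn about z gives the same grasp; the last joint's range is limited). The gripper opens to 87 mm and grips with 3 to 60 N. Pads are 19 mm wide; open, the fingers measure 117 mm over their backs; the gripper's body (75 mm by 190 mm) begins 51 mm behind the grasp point.
Start: joints at [1.105, 0.332, -0.065, 1.46, 0.022, 1.35, -0.088], TCP at [0.268, -0.565, 0.223] pointing down, gripper open.
Joint ranges: [-2.6, 2.6], [-0.5, 2.12], [-1.47, 1.34], [0.16, 2.42], [-1.27, 4.41], [0.06, 2.06], [-2.6, 2.6]. Speed limits (rad/s): [2.22, 2.22, 2.79, 2.79, 3.14, 3.14, 3.14].

### API

Orientations are given as a unit quaternion [x, y, z, w].
In Python, from bench import status, camera, order gives the robot as it stands.
- The arm moves only by the tool jog_arm, never from a script. Its argument "plan" is a list of rows, each a list of 7 numbers: the turn, a rotation vector about the tool's x, y, z in rad, then the shift along the tool's x, y, z in mm, then the opening, from -1 (shut) to 1 (fully open). A call has 1 to 12 rows; each row is the pose to reach, as a shift and turn from the pose commanded when the call began, along the tool's axes at that moment; what a row does not reach only later rows make up. A row lasts 1/10 s, in which the tool goes at most 50 mm and 8.59 degrees, less where a joint would pass 70% of its speed; a pose out of reach is approached as far as the arm can. A call with a gripper value outside its range is refused whole. The fingers move at their own pace and stop on an object; "squeeze" is the grip in N (left out, the last holds). Time passes only in rows, so rows that repeat a pose let the fingers close. It gives the time, the measured TCP pose, the force, the opening and the grip force at its end, in the units of the state.
- status.read_state(): the state, without advancing time (a new reading comes with each control period).
- camera(name): name is "scene" or "top" or "wrist"; returns a dict with "image" (400x640x3 uint8, red, green, blue), "z_map" (400x640 float32, m along the optical axis (not along the pixel's ray), 0 where there is no reading), "fx", "fy", "cx", "cy" (pixels), "world_from_camera" (4x4, takes a point from camera to world coordinates); the wrist camera has in their place "mount" (4x4, takes a point from camera to tool coordinates, whose origin is the TCP and whose axes are the flange's). Camera axes: x right, y down, z forward; pixel columns grow to the right and rows downward; lengths in m; the calibration is good to about 2 mm. The wrist camera is an equidistant fisheye: a pixel r from the principal point sees the ray r / f radians off the axis. A picture is of the moment at which its call begins: read the wrist's pose just before it.
- order.close_job(): hands the job in; it is judged then, once.
The state is a dict: "time": time; "joint_positions": joint angles; "joint_vel": joint speeds; "joint_torque": joint torques, N m; "ee_pos": TCP position; "eef_rot": TCP orientation; "ft_force": force on the tool from outside, world axes, zero at the start; "torque": the same for the moment, N m; "width": finger opening in m; "grip_force": force on a finger pad.
Only numpy, scipy, OpenCV 4.12 (cv2) and the standard library are available. Lean on these libraries where they do the work, as an engineer would, in place of code of your own. Each camera call takes 0.05 s, during which the arm holds its last target. There are 200 camera calls.

## Working session

There is one attempt and no reset: what is moved stays moved. The work goes in short steps, Python scripts to look and compute and a tool call to move; the robot and the scene stay as the last step left them, time stands still between calls to the robot, and variables do not carry over. Pictures are saved under pics/ and viewed, at most 10 in all, crops included, and the job is handed in when it is done.

Besides the shell and the picture viewer there is one more tool, called after "Request:" by a JSON object that holds its "method" and its "body". jog_arm: Moves the arm, as the interface text tells. Its arguments: {"type":"object","properties":{"plan":{"type":"array"},"squeeze":{"type":"number"}},"required":["plan"]}

```bash
mkdir -p pics; ls
python3 - <<'E'
from bench import status, camera, order
import cv2,numpy as np
s=status.read_state();print({k:np.round(v,3).tolist() for k,v in s.items()})
ims=[]
for n in("top","scene"):
    c=camera(n);np.savez(f"{n}0.npz",**c);cv2.imwrite(f"pics/{n}0.png",c["image"][:,:,::-1])
    print(n,c["fx"],c["cx"],c["cy"],np.round(c["world_from_camera"],3).tolist(), (c["z_map"]>0).mean())
E
```

```text
pics
{'time': 0.0, 'joint_positions': [1.105, 0.333, -0.065, 1.461, 0.022, 1.35, -0.089], 'joint_vel': [-0.001, -0.0, -0.0, -0.0, 0.0, -0.0, -0.001], 'joint_torque': [0.0, -62.325, 0.025, -38.991, -0.061, 0.04, 0.0], 'ee_pos': [0.268, -0.564, 0.222], 'eef_rot': [0.976, 0.22, -0.0, -0.001], 'ft_force': [0.175, -0.82, 0.51], 'torque': [0.031, -0.016, -0.012], 'grip_force': 0.0, 'width': 0.087}
top 394.4724283333999 327.31135602547045 197.58818599688502 [[-0.025, -0.998, 0.056, 0.538], [-1.0, 0.025, -0.008, -0.002], [0.007, -0.056, -0.998, 0.965], [0.0, 0.0, 0.0, 1.0]] 0.996109375
scene 508.39459092485805 318.1644007019949 207.20389639550237 [[-0.244, 0.824, -0.511, 1.201], [0.97, 0.216, -0.115, 0.135], [0.016, -0.524, -0.852, 1.068], [0.0, 0.0, 0.0, 1.0]] 0.99609765625
```

View pics/top0.png

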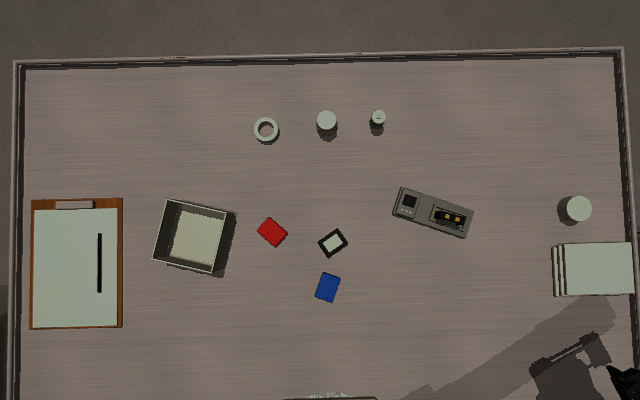

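View pics/scene0.png

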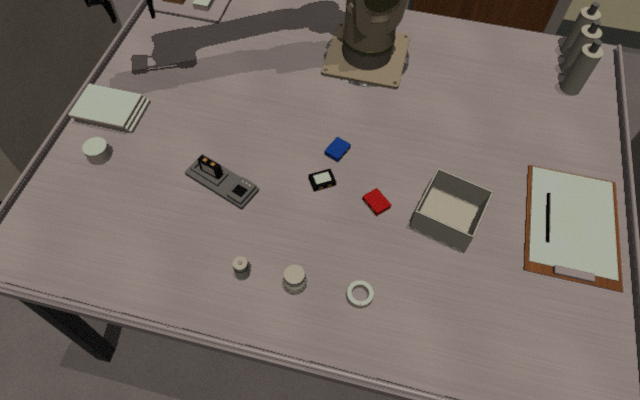

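The top view shows the worn pack in the charger at about (449,216), with the charger hump at its left end (408,201). The new pack (black, white label) is at (333,242) and the tub at (195,237). The red (272,232) and blue (328,288) boxes are the look-alikes. In the scene view, the pack stands upright at (210,167).

```bash
cat > h.py <<'E'
import numpy as np,cv2
def world(c):
    z=c["z_map"];v,u=np.mgrid[:400,:640]
    P=np.stack([(u-c["cx"])/c["fx"]*z,(v-c["cy"])/c["fy"]*z,z],-1)
    T=c["world_from_camera"];return P@T[:3,:3].T+T[:3,3]
def rect(p):
    (x,y),(a,b),t=cv2.minAreaRect((p[:,:2]*1000).astype(np.float32))
    if a<b:a,b,t=b,a,t+90
    return np.round([x,y,a,b,(t+90)%180-90],1)   # long side, short side, angle of long side deg
def plane(c,uv,h):  # pixels -> world at height h
    uv=np.atleast_2d(uv).astype(float);T=c["world_from_camera"]
    d=np.c_[(uv[:,0]-c["cx"])/c["fx"],(uv[:,1]-c["cy"])/c["fy"],np.ones(len(uv))]@T[:3,:3].T
    return T[:3,3]+d*((h-T[2,3])/d[:,2])[:,None]
E
python3 - <<'E'
from h import *
for n,boxes in(("top",dict(chg=(380,175,485,245),new=(312,222,354,262),tub=(145,190,240,285),tape=(245,110,290,150),jar=(310,105,342,140),cell=(365,105,392,135))),
   ("scene",dict(chg=(175,145,265,215),new=(303,165,342,195),tub=(405,165,495,255)))):
    c=dict(np.load(n+"0.npz"));W=world(c)
    hsv=cv2.cvtColor(c["image"],cv2.COLOR_RGB2HSV)
    for k,(a,b,d,e) in boxes.items():
        w=W[b:e,a:d].reshape(-1,3);z=w[:,2];q=w[z>.008]
        print(n,k,"floor",np.round(np.median(z[z<.006])*1e3,1),rect(q),"z95",np.round(np.percentile(q[:,2],[50,95,99])*1e3))
        if k=="chg":
            print("  pack>40",rect(w[z>.045]),(z>.045).sum(), "top",np.round(np.median(z[z>.045])*1e3)); m=(z>.02)&(z<.035);print("  hump",rect(w[m]),m.sum())
        if k=="new":
            g=hsv[b:e,a:d,2];m=(g<60).astype(np.uint8)
            cs,_=cv2.findContours(m,cv2.RETR_EXTERNAL,cv2.CHAIN_APPROX_NONE);cc=max(cs,key=cv2.contourArea)[:,0]+[a,b]
            print("  dark@18",rect(plane(c,cc,.018)))
        if k=="tub":print("  rim",rect(w[z>.07]))
E
```

```text
top chg floor 1.3 [ 562.9 -184.6  353.7  102.6   81.5] z95 [ 19.  61. 965.]
  pack>40 [ 543.8 -163.5  321.7   28.7   86.8] 261 top 60.0
  hump [ 552.6 -261.2  171.7   64.2   70. ] 821
top new floor 1.0 [498.  -11.1  77.7  59.6  32.6] z95 [ 19.  23. 965.]
  dark@18 [483.4 -19.2  60.5  47.6 -56.6]
top tub floor 1.7 [493.8 192.9 370.3 151.6  80.6] z95 [ 56.  82. 965.]
  rim [493.8 192.9 370.4 151.4  80.7]
top tape floor 1.2 [670.5  63.6 289.2  58.4  37.9] z95 [ 21.  24. 965.]
top jar floor 1.4 [666.1  -9.9 255.7  50.9  -1.4] z95 [ 59.  62. 965.]
top cell floor 1.5 [667.8 -80.9 298.9  49.6 -21.9] z95 [58. 62. 63.]
scene chg floor -0.5 [815.7 -61.1 850.9 155.7  37.3] z95 [  20.   58. 1068.]
  pack>40 [852.2 -76.  814.3  48.1  34.5] 230 top 58.0
  hump [ 554.  -258.3  171.8   65.2   69.9] 628
scene new floor -0.3 [824.4  71.7 761.   68.   14.6] z95 [  17.   21. 1068.]
  dark@18 [489.3 -18.1  60.8  52.  -57.2]
scene tub floor 0.3 [819.9 223.  782.1 139.8 -14.6] z95 [  50.   80. 1068.]
  rim [819.9 223.  782.1 139.8 -14.6]
```

Run:
```python
from h import *
for n,boxes in(("top",dict(chg=(380,175,485,245),new=(312,222,354,262),tub=(145,190,240,285),tape=(245,110,290,150),jar=(310,105,342,140),cell=(365,105,392,135),red=(250,210,295,255),blue=(308,265,350,308))),
   ("scene",dict(chg=(175,145,265,215),new=(303,165,342,195),tub=(405,165,495,255)))):
    c=dict(np.load(n+"0.npz"));W=world(c);ok=(c["z_map"]>0)
    for k,(a,b,d,e) in boxes.items():
        w=W[b:e,a:d][ok[b:e,a:d]];z=w[:,2];q=w[z>.009]
        print(n,k,rect(q),np.round(q[:,:2].mean(0)*1e3))
        if k=="chg":
            print("  base",rect(w[(z>.009)&(z<.035)]))
            p=w[z>.052];print("  packtop",rect(p),len(p),np.round(p.mean(0)*1e3,1),"ang",np.degrees(np.arctan2(*np.linalg.svd(p[:,:2]-p[:,:2].mean(0),full_matrices=False)[2][0][::-1])))
        if k=="tub":print("  rim",rect(w[z>.07]))
```

```text
top chg [ 551.1 -264.2  186.8   70.1   69.9] [ 551. -261.]
  base [ 551.1 -264.2  186.8   70.1   69.9]
  packtop [ 536.7 -294.1   60.1   18.2   72.2] 214 [ 536.8 -293.2   60.1] ang -107.60141083351436
top new [484.4 -19.7  59.6  45.6 -57.4] [484. -20.]
top tub [511.7 301.5 141.6 140.2  75.5] [505. 311.]
  rim [511.7 301.6 141.4 140.1  75.4]
top tape [761.6 134.2  58.5  58.2  43.7] [761. 134.]
top jar [768.8 -11.3  49.3  48.8  42.7] [766. -12.]
top cell [ 774.9 -133.6   31.7   31.1  -47.3] [ 772. -132.]
top red [514.3 125.6  59.9  45.1  47.6] [514. 125.]
top blue [379.1  -4.2  60.3  45.6 -21.2] [380.  -4.]
scene chg [ 551.4 -262.6  188.8   72.3   69.6] [ 560. -255.]
  base [ 551.4 -262.6  188.8   72.3   69.6]
  packtop [ 538.  -291.5   61.5   19.4   71.9] 168 [ 539.1 -291.2   57.6] ang 72.67822634585325
scene new [485.1 -17.4  61.5  49.9 -55.2] [487. -18.]
scene tub [512.1 303.  146.  139.8 -14.6] [513. 303.]
  rim [511.8 303.1 145.  140.  -14.3]
```

```bash
cat >> h.py <<'E'
from scipy.spatial.transform import Rotation as Ro
from bench import status
def tool(yaw_y,tilt=0):
    """tool R: closing axis y level at yaw_y deg; z down, tilted by tilt deg about y towards tool x's heading (x heading = yaw_y+90)"""
    R0=Ro.from_euler('z',yaw_y+90,degrees=True)*Ro.from_euler('x',180,degrees=True)
    return R0*Ro.from_euler('y',tilt,degrees=True)
def go(p_mm,R,p0=None,R0=None):
    s=status.read_state();p=np.array(s["ee_pos"])*1e3 if p0 is None else np.array(p0,float)
    Q=Ro.from_quat(s["eef_rot"]) if R0 is None else R0
    d=Q.inv().apply(np.array(p_mm)-p);r=(Q.inv()*R).as_rotvec()
    print("turn",np.round(r,3).tolist(),"shift",np.round(d,1).tolist(),"| at",np.round(p,1).tolist(),"t",round(s["time"],2),"w",round(s["width"],4),"tooly",np.round(Q.apply([0,1,0]),3),"toolz",np.round(Q.apply([0,0,1]),3))
E
python3 - <<'E'
from h import *
print(tool(-110,60).apply([0,0,1]),tool(-110,60).apply([0,1,0]))
go((537,-293.5,130),tool(-19.5))
E
```

```text
[ 0.81379768 -0.29619813 -0.5       ] [-3.42020143e-01 -9.39692621e-01  1.11022302e-16]
turn [-0.001, -0.0, -0.788] shift [359.5, -129.3, 92.0] | at [267.6, -564.4, 221.8] t 0.1 w 0.0871 tooly [ 0.428 -0.904 -0.001] toolz [-0.001  0.001 -1.   ]
```

Request:
{"method": "jog_arm", "body": {"plan": [[0,0,-0.788,359.5,-129.3,92,1],[0,0,-0.788,359.5,-129.3,92,1],[0,0,-0.788,359.5,-129.3,92,1],[0,0,-0.788,359.5,-129.3,92,1],[0,0,-0.788,359.5,-129.3,92,1],[0,0,-0.788,359.5,-129.3,92,1],[0,0,-0.788,359.5,-129.3,92,1],[0,0,-0.788,359.5,-129.3,92,1],[0,0,-0.788,359.5,-129.3,92,1],[0,0,-0.788,359.5,-129.3,92,1],[0,0,-0.788,359.5,-129.3,92,1]]}}

```text
time: 1.2
ee_pos: [0.5364, -0.2953, 0.1305]
eef_rot: [0.817, 0.577, -0.0, 0.0]
ft_force: [0.0, -0.2, -0.6]
width: 0.0868
grip_force: 0.0
```

Run:
```python
from h import *
from bench import camera
go((537,-293.5,28),tool(-19.5))
c=camera("wrist");print({k:np.round(v,4).tolist() for k,v in c.items() if k not in("image","z_map")})
cv2.imwrite("pics/w1.png",c["image"][:,:,::-1])
```

```text
turn [-0.0, 0.001, -0.001] shift [2.0, 0.0, 102.5] | at [536.4, -295.3, 130.5] t 1.2 w 0.0868 tooly [ 0.942 -0.335 -0.   ] toolz [-0.001 -0.001 -1.   ]
{'fx': 309.7069, 'fy': 309.7069, 'cx': 315.1502, 'cy': 200.8487, 'mount': [[0.0001, -0.9622, -0.2723, 0.074], [1.0, -0.0002, 0.0009, -0.0002], [-0.001, -0.2723, 0.9622, -0.1613], [0.0, 0.0, 0.0, 1.0]]}
```

Request:
{"method": "jog_arm", "body": {"plan": [[0,0,0,1,0,40,1],[0,0,0,1,0,80,1],[0,0,0,1,0,102.5,1],[0,0,0,1,0,102.5,1],[0,0,0,1,0,102.5,-1],[0,0,0,1,0,102.5,-1],[0,0,0,1,0,102.5,-1],[0,0,0,1,0,102.5,-1],[0,0,0,1,0,102.5,-1],[0,0,0,1,0,102.5,-1],[0,0,0,1,0,102.5,-1]], "squeeze": 25}}

```text
time: 2.35
ee_pos: [0.5376, -0.2929, 0.0281]
eef_rot: [0.817, 0.577, 0.0, 0.0]
ft_force: [-0.6, 0.5, 1.0]
width: 0.039
grip_force: 0.0
```

Run:
```python
from h import *
go((536,-294,190),tool(-19.5))
go((512,302,190),tool(-15))
```

```text
turn [0.0, 0.0, 0.0] shift [-1.6, -1.1, -161.9] | at [537.6, -292.9, 28.1] t 2.35 w 0.039 tooly [ 0.943 -0.333  0.   ] toolz [ 0. -0. -1.]
turn [0.0, 0.0, -0.078] shift [552.3, -222.5, -161.9] | at [537.6, -292.9, 28.1] t 2.35 w 0.039 tooly [ 0.943 -0.333  0.   ] toolz [ 0. -0. -1.]
```

Fingers are still closing (~70 mm/s); wait, then lift.

Request:
{"method": "jog_arm", "body": {"plan": [[0,0,0,0,0,0,-1],[0,0,0,0,0,0,-1],[0,0,0,0,0,0,-1],[0,0,0,0,0,0,-1],[0,0,0,0,0,0,-1],[0,0,0,0,0,0,-1],[0,0,0,0,0,-30,-1],[0,0,0,0,0,-70,-1],[0,0,0,0,0,-115,-1],[0,0,0,0,0,-160,-1],[0,0,0,0,0,-160,-1]]}}

```text
time: 3.45
ee_pos: [0.5405, -0.294, 0.1951]
eef_rot: [0.817, 0.577, 0.002, 0.005]
ft_force: [1.8, 0.5, -0.7]
width: 0.018
grip_force: 24.9
```

Run:
```python
from h import *
go((512,302,190),tool(-16))
```

```text
turn [0.01, 0.002, -0.061] shift [552.4, -225.8, 1.9] | at [540.5, -294.0, 195.1] t 3.45 w 0.018 tooly [ 0.943 -0.334  0.01 ] toolz [ 0.009 -0.005 -1.   ]
```

Request:
{"method": "jog_arm", "body": {"plan": [[0,0,-0.06,37,-15,2,-1],[0,0,-0.06,83,-34,2,-1],[0,0,-0.06,129,-53,2,-1],[0,0,-0.06,175,-72,2,-1],[0,0,-0.06,221,-91,2,-1],[0,0,-0.06,267,-110,2,-1],[0,0,-0.06,313,-129,2,-1],[0,0,-0.06,359,-148,2,-1],[0,0,-0.06,405,-166,2,-1],[0,0,-0.06,451,-185,2,-1],[0,0,-0.06,497,-204,2,-1],[0,0,-0.06,543,-222,2,-1]]}}

```text
time: 4.65
ee_pos: [0.5089, 0.2947, 0.1856]
eef_rot: [0.799, 0.601, -0.0, 0.0]
ft_force: [0.4, -0.1, -1.3]
width: 0.0181
grip_force: 24.9
```

Request:
{"method": "jog_arm", "body": {"plan": [[0,0,0,9,-4,0,-1],[0,0,0,9,-4,0,-1],[0,0,0,9,-4,0,-1]]}}

```text
time: 4.95
ee_pos: [0.5083, 0.3016, 0.1854]
eef_rot: [0.799, 0.601, -0.0, 0.0]
ft_force: [1.1, 0.2, -1.9]
width: 0.0176
grip_force: 24.9
```

Run:
```python
from h import *
go((512,302,38),tool(-15))
```

```text
turn [-0.0, 0.001, -0.019] shift [1.6, 3.5, 147.4] | at [508.3, 301.6, 185.4] t 4.95 w 0.0176 tooly [ 0.961 -0.277 -0.   ] toolz [-0.    -0.001 -1.   ]
```

Request:
{"method": "jog_arm", "body": {"plan": [[0,0,0,2,3,40,-1],[0,0,0,2,3,80,-1],[0,0,0,2,3,120,-1],[0,0,0,2,3,148,-1],[0,0,0,2,3,148,-1],[0,0,0,2,3,148,0.1],[0,0,0,2,3,148,0.1],[0,0,0,2,3,148,0.1],[0,0,0,2,3,148,0.1],[0,0,0,2,3,110,0.1],[0,0,0,2,3,60,0.1],[0,0,0,2,3,30,0.1]]}}

```text
time: 6.15
ee_pos: [0.5122, 0.3049, 0.1602]
eef_rot: [0.799, 0.602, 0.002, 0.0]
ft_force: [0.2, 0.7, 0.4]
width: 0.0475
grip_force: 0.0
```

Run:
```python
from h import *
from bench import camera
# pickup: tilt -25 (tool points back to robot), above new pack
go((484.5,-19,150),tool(-57,-25))
c=camera("scene");np.savez("scene1.npz",**c)
b=c["image"][150:280,280:520];cv2.imwrite("pics/s1.png",cv2.resize(b,None,fx=3,fy=3,interpolation=3)[:,:,::-1])
```

```text
turn [0.158, -0.421, 0.703] shift [-319.0, 62.7, 9.5] | at [512.2, 304.9, 160.2] t 6.15 w 0.0475 tooly [ 0.961 -0.276  0.003] toolz [ 0.004  0.002 -1.   ]
```

View pics/s1.png

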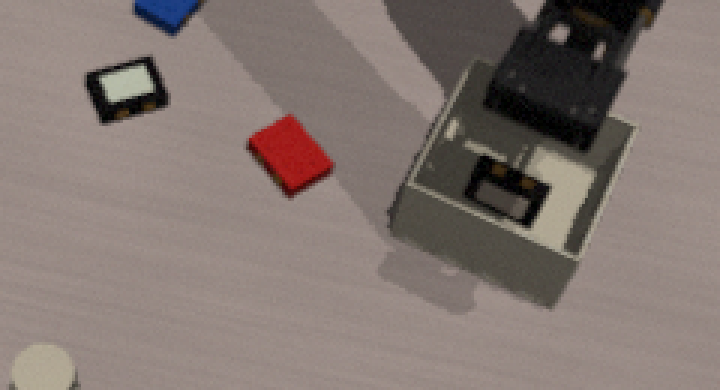

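The crop shows the worn pack resting inside the tub at about (507,190). The new pack is undisturbed at (127,88). Next I go to the pre-grasp for the new pack, tilted 20° back towards the robot.

Run:
```python
from h import *
R=tool(-57,-20);P=np.array([488,-17,6.])-100*R.apply([0,0,1]);print(P)
go(P,R)
```

```text
[516.68422279   1.62775208  99.96926208]
turn [0.129, -0.343, 0.707] shift [-292.2, 86.5, 63.2] | at [513.7, 306.1, 164.5] t 6.2 w 0.0478 tooly [ 0.961 -0.276  0.007] toolz [ 0.008  0.004 -1.   ]
```

Request:
{"method": "jog_arm", "body": {"plan": [[0,0,0,-40,12,-5,1],[0.03,-0.08,0.16,-88,26,-5,1],[0.05,-0.14,0.3,-135,40,5,1],[0.08,-0.22,0.45,-182,54,20,1],[0.11,-0.28,0.58,-228,68,38,1],[0.129,-0.343,0.707,-270,80,55,1],[0.129,-0.343,0.707,-292,86.5,63,1],[0.129,-0.343,0.707,-292,86.5,63,1],[0.129,-0.343,0.707,-292,86.5,63,1],[0.129,-0.343,0.707,-292,86.5,63,1]]}}

```text
time: 7.2
ee_pos: [0.5142, 0.0013, 0.0938]
eef_rot: [0.943, 0.281, -0.17, 0.05]
ft_force: [-0.7, 0.4, -0.1]
width: 0.0873
grip_force: 0.0
```

Run:
```python
from h import *
from bench import camera
R=tool(-57,-20)
s=status.read_state();c=camera("wrist")
go((488,-17,6.),R)
im=c["image"];cv2.imwrite("pics/w2.png",im[:,:,::-1])
np.savez("w2.npz",pos=s["ee_pos"],q=s["eef_rot"],**c)
```

```text
turn [0.0, 0.008, 0.003] shift [0.8, 0.9, 93.5] | at [514.2, 1.1, 93.9] t 7.25 w 0.0867 tooly [ 0.547 -0.837 -0.001] toolz [-0.293 -0.19  -0.937]
```

View pics/w2.png

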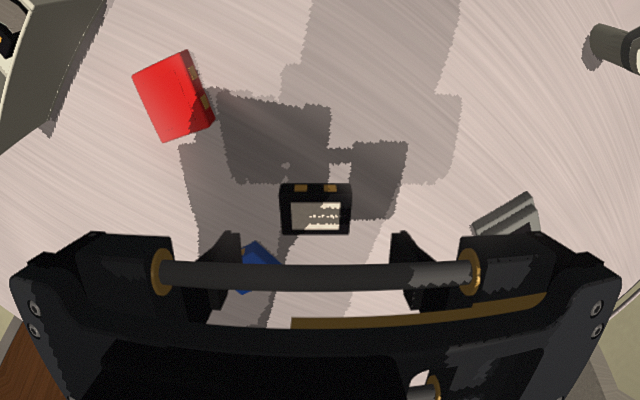

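The pack is at (315,208), centred between the fingertips (about 230 and 403). I descend and close.

Request:
{"method": "jog_arm", "body": {"plan": [[0,0.008,0.003,1,1,40,1],[0,0.008,0.003,1,1,70,1],[0,0.008,0.003,1,1,88,1],[0,0.008,0.003,1,1,93,1],[0,0.008,0.003,1,1,93,1],[0,0.008,0.003,1,1,93,1]]}}

```text
time: 7.85
ee_pos: [0.4889, -0.0179, 0.0068]
eef_rot: [0.945, 0.279, -0.166, 0.05]
ft_force: [0.1, 0.4, -1.0]
width: 0.0874
grip_force: 0.0
```

Run:
```python
from h import *
go((488,-17,6.),tool(-57,-20)); print(status.read_state()["ft_force"])
```

```text
turn [0.0, -0.0, -0.002] shift [-0.0, -1.3, 0.9] | at [488.9, -17.9, 6.8] t 7.85 w 0.0874 tooly [ 0.543 -0.84   0.001] toolz [-0.286 -0.186 -0.94 ]
[ 0.13622891  0.39011042 -0.9728341 ]
```

Request:
{"method": "jog_arm", "body": {"plan": [[0,0,0,0,0,0.8,-1],[0,0,0,0,0,0.8,-1],[0,0,0,0,0,0.8,-1],[0,0,0,0,0,0.8,-1],[0,0,0,0,0,0.8,-1],[0,0,0,0,0,0.8,-1],[0,0,0,0,0,0.8,-1]], "squeeze": 45}}

```text
time: 8.55
ee_pos: [0.4876, -0.0188, 0.005]
eef_rot: [0.945, 0.278, -0.167, 0.049]
ft_force: [-0.0, 1.2, 2.8]
width: 0.0599
grip_force: 45.0
```

Run:
```python
from h import *
go((488,-17,150.),tool(-57,-20)); s=status.read_state();print(s["ft_force"],s["grip_force"],s["width"])
```

```text
turn [-0.001, 0.002, -0.003] shift [-48.6, -1.2, -136.6] | at [487.6, -18.8, 5.0] t 8.55 w 0.0599 tooly [ 0.542 -0.84   0.   ] toolz [-0.289 -0.186 -0.939]
[-0.04926605  1.24845953  2.82825235] 45.00032365322113 0.05988700343258263
```

Request:
{"method": "jog_arm", "body": {"plan": [[0,0,0,-10,0,-28,-1],[0,0,0,-25,0,-70,-1],[0,0,0,-42,0,-117,-1],[0,0,0,-55,0,-155,-1],[0,0,0,-55,0,-155,-1]]}}

```text
time: 9.05
ee_pos: [0.4915, -0.0175, 0.1744]
eef_rot: [0.945, 0.278, -0.163, 0.051]
ft_force: [1.3, 0.3, -1.6]
width: 0.0597
grip_force: 45.0
```

Run:
```python
from h import *
R=tool(-110,69.9);off=R.apply([-3.8,0,-2.9]);
P=np.array([538.2,-299.3,36.5+130])-off;print(P)
go(P,R); s=status.read_state();print(s["grip_force"],s["width"],s["joint_positions"])
```

```text
[ 541.98628484 -300.67809498  169.07194504]
turn [-0.427, 1.439, 0.922] shift [-102.4, 265.3, 43.7] | at [491.5, -17.5, 174.4] t 9.05 w 0.0597 tooly [ 0.542 -0.84   0.005] toolz [-0.28  -0.186 -0.942]
44.99934732913971 0.05965419455382276 [ 0.2103767   0.34313476 -0.45141681  1.6213266   0.261348    1.54135412
 -1.29235987]
```

Request:
{"method": "jog_arm", "body": {"plan": [[-0.035,0.12,0.076,-8,22,3,-1],[-0.07,0.24,0.152,-17,44,7,-1],[-0.106,0.36,0.228,-25,66,11,-1],[-0.142,0.48,0.304,-34,88,14,-1],[-0.178,0.6,0.38,-42,110,18,-1],[-0.213,0.72,0.456,-51,132,22,-1],[-0.249,0.84,0.532,-59,155,25,-1],[-0.285,0.96,0.608,-68,177,29,-1],[-0.32,1.08,0.684,-77,199,33,-1],[-0.356,1.2,0.76,-85,221,36,-1],[-0.391,1.32,0.845,-94,243,40,-1],[-0.427,1.439,0.922,-102.4,265.3,43.7,-1]]}}

```text
time: 10.25
ee_pos: [0.5331, -0.2539, 0.1977]
eef_rot: [0.895, -0.031, 0.438, 0.084]
ft_force: [-0.2, -0.0, 1.2]
width: 0.0596
grip_force: 45.0
```

Run:
```python
from h import *
go((542,-300.7,169.1),tool(-110,69.9)); s=status.read_state();print(s["grip_force"],s["width"],np.round(s["joint_positions"],2))
```

```text
turn [-0.133, 0.286, 0.214] shift [-18.0, 41.4, 32.4] | at [533.1, -253.9, 197.7] t 10.25 w 0.0596 tooly [-0.129 -0.984  0.123] toolz [ 0.778 -0.177 -0.602]
45.000160932540894 0.05957043963496543 [-0.11 -0.25  0.56  2.4  -0.99  0.11 -0.19]
```

Run:
```python
from h import *
go((542,-300.7,115),tool(-110,69.9))
```

```text
turn [-0.133, 0.286, 0.214] shift [-60.6, 34.7, 65.0] | at [533.1, -253.9, 197.7] t 10.25 w 0.0596 tooly [-0.129 -0.984  0.123] toolz [ 0.778 -0.177 -0.602]
```

Request:
{"method": "jog_arm", "body": {"plan": [[-0.02,0.05,0.04,-20,12,22,-1],[-0.05,0.12,0.09,-40,23,43,-1],[-0.09,0.2,0.15,-60.6,34.7,65,-1],[-0.133,0.286,0.214,-60.6,34.7,65,-1],[-0.133,0.286,0.214,-60.6,34.7,65,-1],[-0.133,0.286,0.214,-60.6,34.7,65,-1],[-0.133,0.286,0.214,-60.6,34.7,65,-1]]}}

```text
time: 10.95
ee_pos: [0.4911, -0.3427, 0.2635]
eef_rot: [0.839, -0.136, 0.521, 0.074]
ft_force: [0.3, 1.1, -1.2]
width: 0.0595
grip_force: 45.0
```

Run:
```python
from h import *
go((542,-300.7,115),tool(-110,69.9)); s=status.read_state();print(s["grip_force"],s["width"],np.round(s["joint_positions"],2))
```

```text
turn [-0.042, 0.112, -0.001] shift [-117.8, -52.9, 98.5] | at [491.1, -342.7, 263.5] t 10.95 w 0.0595 tooly [-0.306 -0.952 -0.017] toolz [ 0.854 -0.266 -0.446]
44.99926686286926 0.05951663510980261 [-0.23 -0.5   0.88  2.42 -1.27  0.06  0.13]
```

```bash
cat > kin.py <<'E'
import numpy as np,itertools
from scipy.spatial.transform import Rotation as Ro
from scipy.optimize import least_squares
from bench import status
s=status.read_state()
q=[[1.105,.333,-.065,1.461,.022,1.35,-.089],[.2103767,.34313,-.45142,1.62133,.26135,1.54135,-1.29236],[-.11,-.25,.56,2.4,-.99,.11,-.19],s["joint_positions"]]
p=np.array([[.268,-.5645,.222],[.4915,-.0175,.1744],[.5331,-.2539,.1977],s["ee_pos"]])
zz=np.array([[0,0,-1],[-.28,-.186,-.942],[.778,-.177,-.602],Ro.from_quat(s["eef_rot"]).apply([0,0,1])])
yy=np.array([[.428,-.904,0],[.542,-.84,.005],[-.129,-.984,.123],Ro.from_quat(s["eef_rot"]).apply([0,1,0])])
def chain(q,sg):
    R=Ro.identity();out=[]
    for i,a in enumerate(q):
        R=R*Ro.from_euler('zyzyzyz'[i],a*sg[i]);out.append(R)
    return out
if __name__=="__main__":
    best=[]
    for sg in itertools.product([1,-1],repeat=7):
        e=sum(np.linalg.norm(chain(a,sg)[-1].apply([0,0,1])-z) for a,z in zip(q,zz));best.append((e,sg))
    best.sort()
    for e,sg in best[:4]:
        print(round(e,3),sg,[np.round(chain(a,sg)[-1].inv().apply(y),2).tolist() for a,y in zip(q,yy)])
    e,sg=best[0]
    # linear fit: p = base + R1*o1 + R2*o2 + R3 o3 + R4 o4 + R5*.. : x,z offsets
    A=[];b=[]
    for a,P in zip(q,p):
        C=chain(a,sg);cols=[np.array([0,0,1.])]+[C[i].apply(v) for i,v in((0,[1,0,0]),(2,[0,0,1]),(2,[1,0,0]),(4,[0,0,1]),(4,[1,0,0]),(5,[1,0,0]),(6,[0,0,1]))]
        A.append(np.array(cols).T);b.append(P)
    A=np.vstack(A);b=np.hstack(b);x,*_=np.linalg.lstsq(A,b,rcond=1e-3);print(np.round(x,3),"res mm",np.round((A@x-b)*1e3,1))
E
python3 kin.py
```

```text
0.01 (-1, 1, -1, 1, -1, 1, -1) [[-1.0, -0.0, -0.0], [-1.0, 0.0, -0.0], [-1.0, -0.0, -0.01], [-1.0, 0.0, -0.0]]
0.01 (-1, 1, -1, 1, -1, 1, 1) [[-0.98, -0.18, -0.0], [0.85, -0.53, -0.0], [-0.93, -0.38, -0.01], [-0.96, 0.27, -0.0]]
0.728 (1, 1, -1, 1, -1, 1, -1) [[0.6, -0.8, 0.0], [-0.91, -0.38, 0.14], [-0.98, 0.13, 0.16], [-0.89, 0.2, 0.41]]
0.728 (1, 1, -1, 1, -1, 1, 1) [[0.73, -0.68, 0.0], [0.98, -0.16, 0.14], [-0.96, -0.24, 0.16], [-0.81, 0.43, 0.41]]
[ 0.216  0.034  0.522 -0.047  0.45  -0.035 -0.026  0.437] res mm [ 40.9  12.6  -0.5 -11.4   8.1   1.6  15.7   7.1   9.6 -11.6   2.6 -10.7]
```

Run:
```python
from h import *
go((510,-60,200),tool(-92,0))
```

```text
turn [0.138, -1.103, -0.257] shift [-91.7, -273.7, -30.9] | at [491.1, -342.7, 263.5] t 10.95 w 0.0595 tooly [-0.306 -0.952 -0.017] toolz [ 0.854 -0.266 -0.446]
```

Request:
{"method": "jog_arm", "body": {"plan": [[0.017,-0.138,-0.032,-11,-34,-4,-1],[0.034,-0.276,-0.064,-22,-68,-8,-1],[0.052,-0.414,-0.096,-34,-103,-12,-1],[0.069,-0.55,-0.128,-46,-137,-15,-1],[0.086,-0.69,-0.16,-57,-171,-19,-1],[0.103,-0.827,-0.193,-69,-205,-23,-1],[0.12,-0.965,-0.225,-80,-240,-27,-1],[0.138,-1.103,-0.257,-91.7,-273.7,-31,-1],[0.138,-1.103,-0.257,-91.7,-273.7,-31,-1],[0.138,-1.103,-0.257,-91.7,-273.7,-31,-1]]}}

```text
time: 11.95
ee_pos: [0.5094, -0.0589, 0.2005]
eef_rot: [0.989, -0.041, 0.142, 0.022]
ft_force: [1.2, 1.3, -3.5]
width: 0.0597
grip_force: 45.0
```

Run:
```python
from h import *
go((500,-40,150),tool(-92,-20)); s=status.read_state();print(s["grip_force"],s["width"],np.round(s["joint_positions"],4).tolist(),np.round(s["ee_pos"],4).tolist())
```

```text
turn [0.03, -0.636, -0.055] shift [-24.7, -19.6, 44.8] | at [509.4, -58.9, 200.5] t 11.95 w 0.0597 tooly [-0.088 -0.996  0.031] toolz [ 0.28  -0.055 -0.958]
44.99832630157471 0.05968097916163241 [0.9138, -0.1056, -0.8587, 1.9919, -0.0474, 0.9327, -1.5851] [0.5094, -0.0589, 0.2005]
```

Request:
{"method": "jog_arm", "body": {"plan": [[0.006,-0.127,-0.011,-5,-4,9,-1],[0.012,-0.254,-0.022,-10,-8,18,-1],[0.018,-0.381,-0.033,-15,-12,27,-1],[0.024,-0.51,-0.044,-20,-16,36,-1],[0.03,-0.636,-0.055,-24.7,-19.6,44.8,-1],[0.03,-0.636,-0.055,-24.7,-19.6,44.8,-1],[0.03,-0.636,-0.055,-24.7,-19.6,44.8,-1]]}}

```text
time: 12.65
ee_pos: [0.5008, -0.0401, 0.1484]
eef_rot: [0.985, -0.016, -0.172, -0.005]
ft_force: [0.3, 0.9, 0.3]
width: 0.0593
grip_force: 45.0
```

Run:
```python
from h import *
go((500,-40,6),tool(-92,-20)); s=status.read_state();print(s["grip_force"],s["width"],np.round(s["joint_positions"],4).tolist(),np.round(s["ee_pos"],4).tolist())
```

```text
turn [-0.004, -0.003, 0.004] shift [47.6, 0.7, 134.2] | at [500.8, -40.1, 148.4] t 12.65 w 0.0593 tooly [-0.033 -0.999 -0.005] toolz [-0.339  0.016 -0.941]
44.99944746494293 0.05934659931635717 [0.6425, 0.5379, -0.8633, 1.5513, 0.3118, 1.5779, -1.8715] [0.5008, -0.0401, 0.1484]
```

Request:
{"method": "jog_arm", "body": {"plan": [[-0.002,-0.001,0.002,12,0,34,-1],[-0.004,-0.003,0.004,27,0,77,-1],[-0.004,-0.003,0.004,40,0.5,113,-1],[-0.004,-0.003,0.004,46,0.7,129,-1],[-0.004,-0.003,0.004,47.6,0.7,133.5,-1],[-0.004,-0.003,0.004,47.6,0.7,133.5,-1],[-0.004,-0.003,0.004,47.6,0.7,133.5,-1]]}}

```text
time: 13.35
ee_pos: [0.5017, -0.041, 0.0101]
eef_rot: [0.985, -0.018, -0.172, -0.002]
ft_force: [1.0, -0.5, -0.9]
width: 0.0596
grip_force: 45.0
```

Run:
```python
from h import *
go((500,-40,5),tool(-92,-20)); s=status.read_state();print(s["ft_force"],np.round(s["joint_positions"],4).tolist(),np.round(s["ee_pos"],4).tolist())
```

```text
turn [0.002, -0.004, -0.002] shift [0.1, -1.0, 5.4] | at [501.7, -41.0, 10.1] t 13.35 w 0.0596 tooly [-0.036 -0.999  0.002] toolz [-0.338  0.01  -0.941]
[ 0.95428101 -0.48397836 -0.87659524] [0.5914, 0.6986, -0.7918, 1.648, 0.4232, 1.357, -1.9345] [0.5017, -0.041, 0.0101]
```

Request:
{"method": "jog_arm", "body": {"plan": [[0,0,0,0,0,2.5,-1],[0,0,0,0,0,4.5,-1],[0,0,0,0,0,4.5,-1],[0,0,0,0,0,4.5,-1]]}}

```text
time: 13.75
ee_pos: [0.4997, -0.041, 0.005]
eef_rot: [0.985, -0.018, -0.173, -0.002]
ft_force: [0.1, -1.4, 8.2]
width: 0.0597
grip_force: 45.0
```

Run:
```python
from h import *
go((500,-40,5),tool(-92,-20)); s=status.read_state();print(s["ft_force"])
```

```text
turn [0.002, -0.002, -0.002] shift [0.2, -1.0, -0.1] | at [499.7, -41.0, 5.0] t 13.75 w 0.0597 tooly [-0.036 -0.999  0.002] toolz [-0.34  0.01 -0.94]
[ 0.07500993 -1.41099828  8.19298443]
```

Request:
{"method": "jog_arm", "body": {"plan": [[0,0,0,0,0,0,1],[0,0,0,0,0,0,1],[0,0,0,0,0,0,1],[0,0,0,0,0,0,1]]}}

```text
time: 14.15
ee_pos: [0.4988, -0.041, 0.0038]
eef_rot: [0.985, -0.018, -0.173, -0.002]
ft_force: [0.6, -1.5, 1.0]
width: 0.0825
grip_force: 0.5
```

```bash
cat > fk.py <<'E'
import numpy as np
from kin import chain,Ro,least_squares
from bench import status
sg=(-1,1,-1,1,-1,1,-1);s=status.read_state()
Q=[[1.105,.333,-.065,1.461,.022,1.35,-.089],[.2103767,.34313,-.45142,1.62133,.26135,1.54135,-1.29236],[-.11,-.25,.56,2.4,-.99,.11,-.19],[-.23,-.5,.88,2.42,-1.27,.06,.13],[0.9138,-0.1056,-0.8587,1.9919,-0.0474,0.9327,-1.5851],[0.6425,0.5379,-0.8633,1.5513,0.3118,1.5779,-1.8715],[0.5914,0.6986,-0.7918,1.648,0.4232,1.357,-1.9345],s["joint_positions"]]
P=[[.268,-.5645,.222],[.4915,-.0175,.1744],[.5331,-.2539,.1977],[.4911,-.3427,.2635],[.5094,-.0589,.2005],[.5008,-.0401,.1484],[.5017,-.041,.0101],s["ee_pos"]]
def cols(a):
    C=chain(a,sg);e=np.eye(3)
    return np.array([e[2]]+[C[i].apply(e[k]) for i,k in((0,0),(0,1),(2,0),(2,1),(2,2),(4,0),(4,1),(4,2),(5,0),(6,2))]).T
A=np.vstack([cols(a) for a in Q]);b=np.hstack(P)
X0=np.array([.3,0,0,0,0,.45,0,0,.45,0,.4]);lam=3e-3
x=X0+np.linalg.lstsq(np.vstack([A,lam*np.eye(11)]),np.r_[b-A@X0,np.zeros(11)],rcond=None)[0]
lo=np.array([-2.6,-.5,-1.47,.16,-1.27,.06,-2.6]);hi=np.array([2.6,2.12,1.34,2.42,4.41,2.06,2.6])
B=Ro.from_matrix(np.array([[0,-1,0],[1,0,0],[0,0,1.]]).T) # tool y = -x of chain
def fk(q):return cols(q)@x,chain(q,sg)[-1]
off=chain(s["joint_positions"],sg)[-1].inv()*Ro.from_quat(s["eef_rot"])
def ik(p,R,q0):
    f=lambda q:np.r_[(cols(q)@x-np.array(p)/1e3)*10,((chain(q,sg)[-1]*off).inv()*R).as_rotvec()*3, .02*(q-(lo+hi)/2)/(hi-lo)]
    r=least_squares(f,np.clip(q0,lo+.02,hi-.02),bounds=(lo+.01,hi-.01));q=r.x
    return q,np.linalg.norm(cols(q)@x*1e3-p),np.degrees(((chain(q,sg)[-1]*off).inv()*R).magnitude())
if __name__=="__main__":
    print(np.round(x,3),"res",np.round((A@x-b)*1e3,1))
    from h import tool
    q0=np.array(s["joint_positions"])
    def tryit(n,p,R):
        best=min((ik(p,R,q) for q in [q0,q0*[1,1,0,1,0,1,1],np.array([.5,.1,0,2.2,0,.3,0]),np.array([.3,0,.5,2.2,-.5,.3,-.5]),np.array([.8,0,-.7,2.2,.5,.3,-1])]),key=lambda t:t[1]+t[2]*5)
        print(n,np.round(best[0],2),"err mm %.1f deg %.2f"%best[1:])
    for t in(-35,-45,-50,-55):tryit(("pick",t),(501,-41,11),tool(-92,t))
    for t in(25,30,35,40,45):tryit(("place",t),(540,-300,40),tool(-110,t))
    for t in(-25,-35,-45):tryit(("place",t),(540,-300,40),tool(-110,t))
    for t in(30,40,45,50):tryit(("trolley",t),(650,-60,40),tool(-92,t))
E
sed -i 's/^s=status/s=status/' kin.py; python3 fk.py
```

```text
[ 0.263 -0.001 -0.024 -0.    -0.019  0.449  0.003 -0.004  0.489 -0.004
  0.355] res [-0.1 -1.5 -0.7  0.2 -1.1 -0.3  1.3  3.7 -0.6 -1.8 -2.6 -0.6  0.8 -0.2
  0.7 -0.6  0.4 -0.1 -0.4  0.2  0.7 -0.5  0.2  0.8]
('pick', -35) [ 0.03  0.75 -0.04  1.44  0.    1.56 -1.61] err mm 0.0 deg 0.00
('pick', -45) [ 0.01  0.89 -0.01  1.28 -0.01  1.75 -1.6 ] err mm 0.0 deg 0.00
('pick', -50) [ 0.01  0.96 -0.01  1.2  -0.02  1.85 -1.6 ] err mm 0.0 deg 0.00
('pick', -55) [ 0.    1.03  0.    1.13 -0.03  1.94 -1.6 ] err mm 0.0 deg 0.00
('place', 25) [ 0.51  0.25 -0.06  2.07 -0.08  0.38 -1.39] err mm 0.0 deg 0.00
('place', 30) [ 0.53  0.23 -0.07  2.14 -0.17  0.25 -1.3 ] err mm 0.0 deg 0.00
('place', 35) [ 0.63  0.22 -0.16  2.2  -0.33  0.12 -1.12] err mm 0.0 deg 0.00
('place', 40) [ 1.2   0.3  -0.74  2.23  1.25  0.07 -2.59] err mm 3.5 deg 1.45
('place', 45) [ 1.4   0.35 -0.92  2.22  1.33  0.07 -2.59] err mm 12.7 deg 5.24
('place', -25) [ 0.41  0.8   0.    1.22  0.03  1.56 -1.51] err mm 0.0 deg 0.00
('place', -35) [ 0.4   0.95  0.02  1.02  0.03  1.78 -1.51] err mm 0.0 deg 0.00
('place', -45) [ 0.4   1.12  0.02  0.8   0.03  2.01 -1.5 ] err mm 0.0 deg 0.00
('trolley', 30) [ 0.13  0.29 -0.12  2.06  0.16  0.27 -1.73] err mm 0.0 deg 0.00
('trolley', 40) [-0.27  0.27  0.32  2.19 -1.26  0.07 -0.36] err mm 3.4 deg 1.47
('trolley', 45) [-0.22  0.25  0.27  2.19 -1.26  0.07 -0.35] err mm 12.9 deg 5.65
('trolley', 50) [-0.12  0.24  0.18  2.18 -1.26  0.07 -0.32] err mm 22.4 deg 9.82
```

Run:
```python
from h import *
go((502,-41,26),tool(-92,-52))
go((501,-41,11.5),tool(-92,-52)); s=status.read_state();print(s["ft_force"],s["width"])
```

```text
turn [0.001, -0.559, -0.002] shift [-4.6, -0.1, -21.9] | at [498.8, -41.0, 3.8] t 14.15 w 0.0825 tooly [-0.036 -0.999  0.002] toolz [-0.342  0.01  -0.94 ]
turn [0.001, -0.559, -0.002] shift [-0.6, -0.1, -7.9] | at [498.8, -41.0, 3.8] t 14.15 w 0.0825 tooly [-0.036 -0.999  0.002] toolz [-0.342  0.01  -0.94 ]
[ 0.56772013 -1.52519206  0.96062152] 0.08253651372302995
```

Request:
{"method": "jog_arm", "body": {"plan": [[0,0,0,-2,0,-10,1],[0,-0.1,0,-4.6,0,-22,1],[0,-0.23,0,-4.6,0,-22,1],[0,-0.35,0,-4.6,0,-22,1],[0,-0.46,0,-4.6,0,-22,1],[0,-0.56,0,-4.6,0,-22,1],[0,-0.56,0,-4.6,0,-22,1],[0,-0.56,0,-4.6,0,-22,1]]}}

```text
time: 14.95
ee_pos: [0.5024, -0.0405, 0.0258]
eef_rot: [0.899, -0.016, -0.438, -0.007]
ft_force: [-0.3, 0.5, 0.4]
width: 0.0872
grip_force: 0.0
```

Run:
```python
from h import *
from bench import camera
for n,(a,b,d,e),hmax in(("top",(280,200,400,270),.025),("scene",(260,130,400,230),.025)):
    c=camera(n);W=world(c);w=W[b:e,a:d][c["z_map"][b:e,a:d]>0]
    hsv=cv2.cvtColor(c["image"][b:e,a:d],cv2.COLOR_RGB2HSV)
    cv2.imwrite(f"pics/{n}3.png",cv2.resize(c["image"][b-40:e+40,a-40:d+40],None,fx=3,fy=3)[:,:,::-1])
    ok=(abs(w[:,0]-.497)<.045)&(abs(w[:,1]+.041)<.045)&(w[:,2]>.009)&(w[:,2]<.024);q=w[ok];print(n,ok.sum(),rect(q))
go((501,-41,11.5),tool(-92,-52)); s=status.read_state();print(s["ft_force"],s["width"],np.round(s["joint_positions"],2))
```

```text
top 482 [496.5 -41.7  60.2  43.1  88.5]
scene 174 [490.4 -39.3  59.6  33.9  87.2]
turn [0.0, -0.003, -0.002] shift [11.4, 0.0, 11.0] | at [502.6, -41.0, 27.3] t 15.05 w 0.0868 tooly [-0.036 -0.999  0.002] toolz [-0.786  0.027 -0.618]
[-0.4851583  -0.40274341 -0.57956989] 0.08684439172937679 [ 0.37  1.07 -0.66  1.15  0.36  1.98 -1.91]
```

View pics/scene3.png

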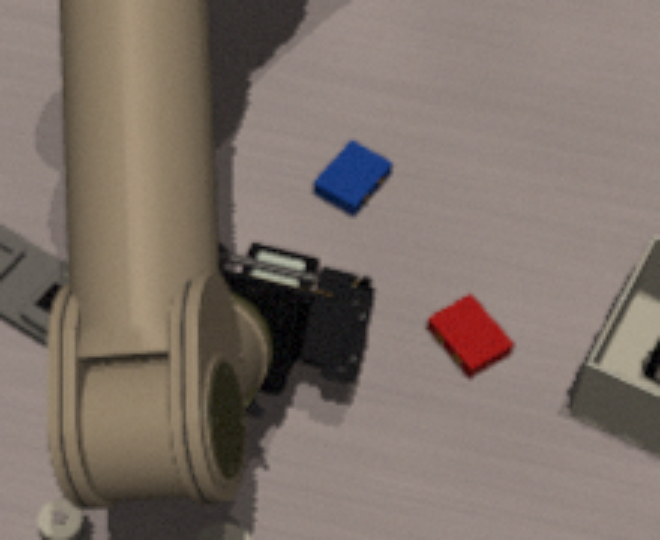

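The pack lies flat between the fingers (label edge at about (280,262)), and the top view puts it at (497,-41). I lower and grip.

Request:
{"method": "jog_arm", "body": {"plan": [[0,0,0,6,0,6,1],[0,0,0,11,0,11,1],[0,0,0,11,0,11,1],[0,0,0,11,0,11,-1],[0,0,0,11,0,11,-1],[0,0,0,11,0,11,-1],[0,0,0,11,0,11,-1],[0,0,0,11,0,11,-1],[0,0,0,11,0,11,-1],[0,0,0,11,0,11,-1]], "squeeze": 50}}

```text
time: 16.05
ee_pos: [0.5003, -0.041, 0.0107]
eef_rot: [0.898, -0.017, -0.439, -0.007]
ft_force: [1.3, -0.6, 0.4]
width: 0.0593
grip_force: 50.0
```

Run:
```python
from h import *
go((501,-41,11.5),tool(-92,-52)); s=status.read_state();print(s["ft_force"],s["width"],s["grip_force"],np.round(s["joint_positions"],2))
R=tool(-92,0)
go((510,-60,170),R)
```

```text
turn [0.0, 0.001, -0.002] shift [-0.1, 0.0, -1.1] | at [500.3, -41.0, 10.7] t 16.05 w 0.0593 tooly [-0.036 -0.999  0.002] toolz [-0.788  0.027 -0.615]
[ 1.33906766 -0.56838066  0.41482568] 0.059347319687425674 50.00060677528381 [ 0.37  1.09 -0.66  1.16  0.36  1.96 -1.91]
turn [0.001, 0.908, -0.002] shift [-119.1, 19.0, -106.1] | at [500.3, -41.0, 10.7] t 16.05 w 0.0593 tooly [-0.036 -0.999  0.002] toolz [-0.788  0.027 -0.615]
```

Request:
{"method": "jog_arm", "body": {"plan": [[0,0,0,-20,0,-16,-1],[0,0.1,0,-45,4,-38,-1],[0,0.22,0,-70,8,-60,-1],[0,0.34,0,-95,12,-85,-1],[0,0.46,0,-119,19,-106,-1],[0,0.58,0,-119,19,-106,-1],[0,0.7,0,-119,19,-106,-1],[0,0.81,0,-119,19,-106,-1],[0,0.908,0,-119,19,-106,-1],[0,0.908,0,-119,19,-106,-1]]}}

```text
time: 17.05
ee_pos: [0.5081, -0.0605, 0.17]
eef_rot: [1.0, -0.018, 0.0, 0.003]
ft_force: [-0.6, -0.7, -1.0]
width: 0.0597
grip_force: 50.0
```

Run:
```python
from h import *
import fk
s=status.read_state();q0=np.array(s["joint_positions"]);print(s["grip_force"],s["width"],np.round(q0,2))
for T in(28,32,35):
  for zc in(140,110,37.5):
    R=tool(-110,T);p=np.array([538.2,-299.3,zc])-R.apply([-.8,0,3.8])
    q,e,a=fk.ik(p,R,q0);print(T,zc,np.round(p,1),np.round(q,2),round(e,1),round(a,2))
R=tool(-110,15);go(np.array([538.2,-299.3,150])-R.apply([-.8,0,3.8]),R)
```

```text
49.999077916145325 0.0596659876980899 [ 0.86  0.23 -0.93  1.79  0.2   1.22 -1.73]
28 140 [ 537.2 -298.9  143.7] [ 0.5   0.07 -0.04  2.05 -0.1   0.54 -1.39] 0.0 0.0
28 110 [ 537.2 -298.9  113.7] [ 0.5   0.11 -0.04  2.07 -0.11  0.47 -1.38] 0.0 0.0
28 37.5 [ 537.2 -298.9   41.2] [ 0.52  0.23 -0.06  2.12 -0.13  0.31 -1.34] 0.0 0.0
32 140 [ 536.9 -298.8  143.6] [ 0.51  0.04 -0.04  2.11 -0.14  0.44 -1.34] 0.0 0.0
32 110 [ 536.9 -298.8  113.6] [ 0.51  0.08 -0.04  2.13 -0.16  0.37 -1.32] 0.0 0.0
32 37.5 [ 536.9 -298.8   41.1] [ 0.55  0.22 -0.08  2.18 -0.23  0.2  -1.23] 0.0 0.0
35 140 [ 536.8 -298.8  143.6] [ 0.51  0.02 -0.04  2.15 -0.2   0.37 -1.29] 0.0 0.0
35 110 [ 536.8 -298.8  113.6] [ 0.52  0.07 -0.05  2.18 -0.23  0.3  -1.24] 0.0 0.0
35 37.5 [ 536.8 -298.8   41.1] [ 0.63  0.22 -0.17  2.21 -0.34  0.12 -1.12] 0.0 0.0
turn [-0.035, 0.258, 0.312] shift [38.6, 237.4, 17.6] | at [508.1, -60.5, 170.0] t 17.05 w 0.0597 tooly [-0.036 -0.999  0.006] toolz [ 0.001 -0.006 -1.   ]
```

Request:
{"method": "jog_arm", "body": {"plan": [[-0.005,0.037,0.045,5,34,2,-1],[-0.01,0.074,0.09,11,68,5,-1],[-0.015,0.11,0.134,16,102,7,-1],[-0.02,0.147,0.178,22,136,10,-1],[-0.025,0.184,0.223,27,170,12,-1],[-0.03,0.22,0.267,33,204,15,-1],[-0.035,0.258,0.312,38.6,237.4,17.6,-1],[-0.035,0.258,0.312,38.6,237.4,17.6,-1],[-0.035,0.258,0.312,38.6,237.4,17.6,-1]]}}

```text
time: 17.95
ee_pos: [0.5398, -0.2988, 0.1517]
eef_rot: [0.977, -0.173, 0.126, 0.02]
ft_force: [-0.4, 1.0, -0.7]
width: 0.0593
grip_force: 50.0
```

Run:
```python
from h import *
s=status.read_state();q0=np.array(s["joint_positions"]);print(s["grip_force"],s["width"],np.round(q0,2))
R=tool(-110,33);go(np.array([538.2,-299.3,110])-R.apply([-.8,0,3.8]),R)
```

```text
49.99976098537445 0.05927364124975995 [ 1.11  0.27 -0.75  1.79  0.21  0.91 -1.63]
turn [-0.004, 0.32, -0.003] shift [-12.2, 1.2, 36.1] | at [539.8, -298.8, 151.7] t 17.95 w 0.0593 tooly [-0.343 -0.939 -0.005] toolz [ 0.239 -0.082 -0.967]
```

Request:
{"method": "jog_arm", "body": {"plan": [[-0.001,0.08,0,-3,0.3,9,-1],[-0.002,0.16,0,-6,0.6,18,-1],[-0.003,0.24,0,-9,0.9,27,-1],[-0.004,0.32,-0.003,-12,1.2,36,-1],[-0.004,0.32,-0.003,-12,1.2,36,-1],[-0.004,0.32,-0.003,-12,1.2,36,-1]]}}

```text
time: 18.55
ee_pos: [0.5378, -0.2979, 0.1149]
eef_rot: [0.944, -0.165, 0.28, 0.049]
ft_force: [-0.1, -0.3, 0.2]
width: 0.0597
grip_force: 50.0
```

Run:
```python
from h import *
from bench import camera
import fk
s=status.read_state();q0=np.array(s["joint_positions"]);print(s["grip_force"],s["width"],np.round(q0,2))
R=tool(-110,33)
for z in(80,50,39):
    q,e,a=fk.ik(np.array([538.2,-299.3,z])-R.apply([-.8,0,3.8]),R,q0);print(z,np.round(q,2),round(e,1),round(a,2))
go(np.array([538.2,-299.3,50])-R.apply([-.8,0,3.8]),R)
c=camera("scene");np.savez("scene4.npz",**c);cv2.imwrite("pics/s4.png",cv2.resize(c["image"][110:240,130:300],None,fx=4,fy=4,interpolation=2)[:,:,::-1])
c=camera("top");np.savez("top4.npz",**c)
```

```text
49.99962508678436 0.05967835752358135 [ 1.24  0.14 -0.8   2.11  0.09  0.36 -1.51]
80 [ 0.52  0.13 -0.06  2.17 -0.21  0.28 -1.26] 0.0 0.0
50 [ 0.55  0.19 -0.08  2.18 -0.25  0.21 -1.22] 0.0 0.0
39 [ 0.57  0.21 -0.1   2.18 -0.26  0.18 -1.21] 0.0 0.0
turn [-0.001, -0.0, 0.003] shift [-33.9, 1.1, 51.1] | at [537.8, -297.9, 114.9] t 18.55 w 0.0597 tooly [-0.34  -0.941  0.001] toolz [ 0.512 -0.186 -0.838]
```

View pics/s4.png

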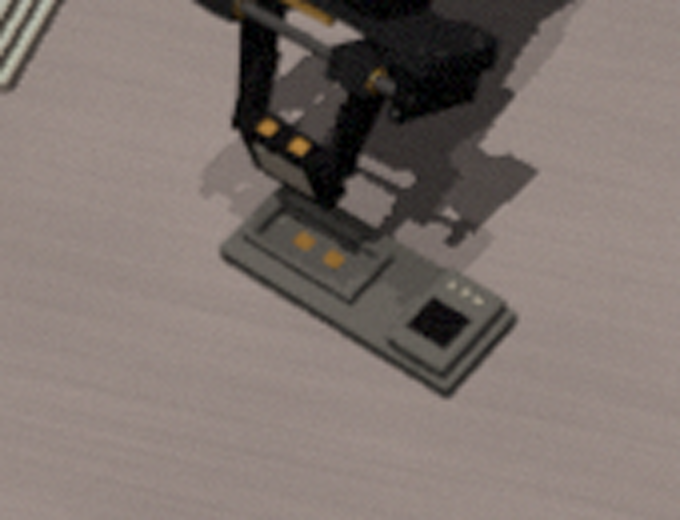

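The pack is held upright over the empty bay, its contacts at crop (268,128) and (299,146). The bay's floor contacts are at (303,240) and (333,258). I check both offsets.

Run:
```python
from h import *
c=dict(np.load("scene4.npz"));W=world(c)
m=plane(c,[[205.75,170],[213.25,174.5]],.014);print("bay contacts",np.round(m*1e3,1),np.round(m.mean(0)*1e3,1))
for u,v in((197,142),(204.75,146.5)):print("pack contact",np.round(W[int(round(v)),int(round(u))]*1e3,1))
# broad face of held pack (label): plane fit
a=W[147:159,194:208].reshape(-1,3);a=a[(a[:,2]>.085)&(a[:,2]<.135)]
n=np.linalg.svd(a-a.mean(0))[2][2];print("face",len(a),np.round(a.mean(0)*1e3,1),"normal",np.round(n,3))
c=dict(np.load("top0.npz"))
```

```text
bay contacts [[ 533.6 -310.2   14. ]
 [ 541.9 -287.    14. ]] [ 537.7 -298.6   14. ]
pack contact [ 539.1 -307.8  133.6]
pack contact [ 544.5 -286.3  132.3]
face 127 [ 549.3 -296.4  114.8] normal [ 0.949 -0.314 -0.014]
```

Run:
```python
from h import *
R=tool(-110,33)
go(np.array([536.8,-299,44])-R.apply([-.8,0,3.8]),R)
```

```text
turn [-0.0, -0.003, 0.003] shift [-40.3, 0.9, 55.5] | at [539.0, -298.7, 116.1] t 18.65 w 0.0595 tooly [-0.34  -0.94   0.001] toolz [ 0.515 -0.187 -0.837]
```

Request:
{"method": "jog_arm", "body": {"plan": [[0,0,0,-12,0.3,16,-1],[0,0,0,-24,0.6,33,-1],[0,0,0,-34,0.9,47,-1],[0,0,0,-40.3,0.9,55.5,-1],[0,0,0,-40.3,0.9,55.5,-1],[0,0,0,-40.3,0.9,55.5,-1]]}}

```text
time: 19.25
ee_pos: [0.5351, -0.2986, 0.0471]
eef_rot: [0.944, -0.165, 0.281, 0.05]
ft_force: [-0.2, -0.5, -1.2]
width: 0.0596
grip_force: 50.0
```

Run:
```python
from h import *
R=tool(-110,33)
s=status.read_state();print(s["ft_force"],np.round(s["joint_positions"],2))
go(np.array([536.8,-299,37.5])-R.apply([-.8,0,3.8]),R)
```

```text
[-0.24897756 -0.48892803 -1.22905313] [ 1.06  0.25 -0.62  2.17  0.33  0.2  -1.72]
turn [0.0, -0.004, 0.002] shift [-3.1, -0.2, 5.2] | at [535.1, -298.6, 47.1] t 19.25 w 0.0596 tooly [-0.34  -0.94   0.001] toolz [ 0.515 -0.187 -0.837]
```

Request:
{"method": "jog_arm", "body": {"plan": [[0,0,0,-1.4,0,2.1,-1],[0,0,0,-2.4,0,3.7,-1],[0,0,0,-3.2,0,5,-1],[0,0,0,-3.2,0,5,-1]]}}

```text
time: 19.65
ee_pos: [0.5352, -0.2995, 0.0419]
eef_rot: [0.943, -0.166, 0.283, 0.051]
ft_force: [-0.1, -0.4, 3.9]
width: 0.0593
grip_force: 50.0
```

Run:
```python
from h import *
from bench import camera
R=tool(-110,33)
s=status.read_state();print(s["ft_force"],s["torque"],np.round(s["joint_positions"],2))
go(np.array([536.8,-299,37.5])-R.apply([-.8,0,3.8]),R)
c=camera("scene");np.savez("scene5.npz",**c);cv2.imwrite("pics/s5.png",cv2.resize(c["image"][120:230,140:290],None,fx=5,fy=5,interpolation=2)[:,:,::-1])
```

```text
[-0.07629762 -0.38508807  3.93078788] [ 0.05936671 -0.04955085 -0.03832317] [ 1.04  0.26 -0.6   2.17  0.35  0.19 -1.74]
turn [0.001, -0.007, 0.002] shift [-0.5, -1.0, 0.6] | at [535.2, -299.5, 41.9] t 19.65 w 0.0593 tooly [-0.341 -0.94   0.002] toolz [ 0.517 -0.189 -0.835]
```

View pics/s5.png

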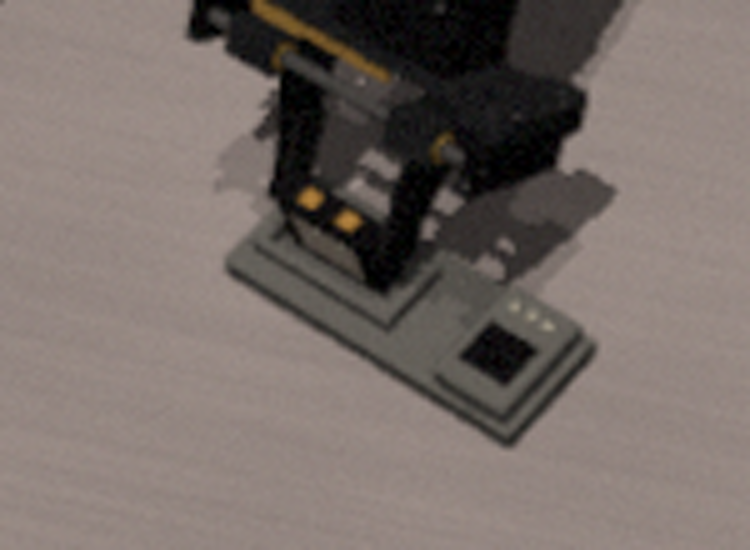

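The pack sits inside the bay rim, with about 4 N of floor contact at the expected height. I release gently and back out along the tool axis.

Request:
{"method": "jog_arm", "body": {"plan": [[0,0,0,0,0,0,0.55],[0,0,0,0,0,0,0.55],[0,0,0,0,0,0,0.75],[0,0,0,0,0,0,1],[0,0,0,0,0,0,1],[0,0,0,0,0,0,1]]}}

```text
time: 20.3
ee_pos: [0.5338, -0.2986, 0.0401]
eef_rot: [0.944, -0.166, 0.281, 0.05]
ft_force: [-0.0, -0.6, 0.3]
width: 0.0854
grip_force: 0.0
```

Request:
{"method": "jog_arm", "body": {"plan": [[0,0,0,0,0,-10,1],[0,0,0,0,0,-30,1],[0,0,0,0,0,-60,1],[0,0,0,0,0,-100,1],[0,0,0,0,0,-140,1],[0,0,0,0,0,-140,1]]}}

```text
time: 20.9
ee_pos: [0.461, -0.2726, 0.1575]
eef_rot: [0.944, -0.166, 0.281, 0.05]
ft_force: [-1.0, -0.8, -0.5]
width: 0.0867
grip_force: 0.0
```

Run:
```python
from h import *
from bench import camera
go((0,0,0),tool(0))
c=camera("scene");W=world(c);cv2.imwrite("pics/s6.png",cv2.resize(c["image"][120:230,140:290],None,fx=5,fy=5,interpolation=2)[:,:,::-1])
ok=(abs(W[...,0]-.538)<.045)&(abs(W[...,1]+.299)<.045)&(c["z_map"]>0)
w=W[ok];p=w[(w[:,2]>.05)&(w[:,2]<.075)];print("scene top",len(p),rect(p),np.median(p[:,2]))
c=camera("top");W=world(c);ok=(abs(W[...,0]-.538)<.045)&(abs(W[...,1]+.299)<.045)&(c["z_map"]>0)
w=W[ok];p=w[(w[:,2]>.05)&(w[:,2]<.075)];print("top",len(p),rect(p) if len(p)>5 else "")
W2=W[(abs(W[...,0]-.512)<.06)&(abs(W[...,1]-.302)<.06)&(c["z_map"]>0)];p=W2[(W2[:,2]>.012)&(W2[:,2]<.06)];print("tub pack",len(p),rect(p))
t=world(c)[190:285,145:240].reshape(-1,3);print("tub",rect(t[(t[:,2]>.07)&(t[:,2]<.09)]))
```

```text
turn [0.554, -0.388, -1.859] shift [-526.8, -98.4, -156.3] | at [461.0, -272.6, 157.5] t 20.9 w 0.0867 tooly [-0.342 -0.94  -0.   ] toolz [ 0.514 -0.187 -0.837]
scene top 178 [ 536.4 -298.3   61.2   20.4   69. ] 0.058008645251814484
top 219 [ 535.9 -299.4   58.8   18.    70. ]
tub pack 445 [511.5 302.  119.8 118.9  90. ]
tub [511.5 301.4 141.4 140.5  75.4]
```

View pics/s6.png

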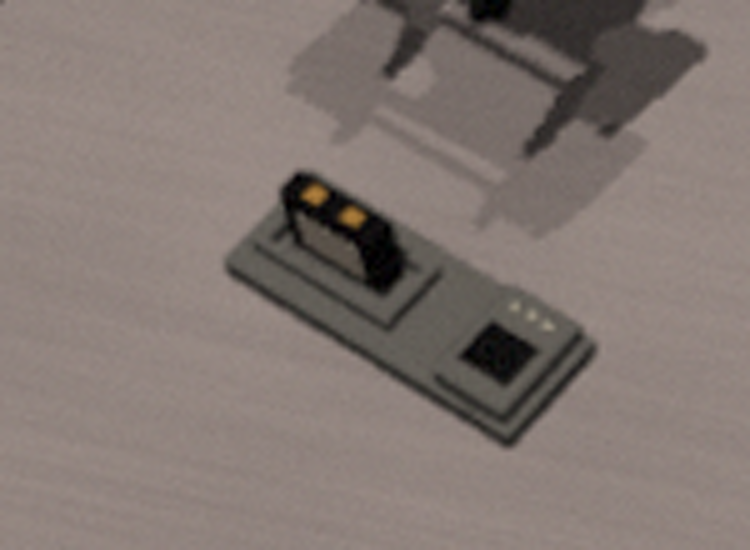

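The new pack stands upright in the bay, its top contacts at (315,195) and (352,217). Its centre is within about 2 mm of the bay's, the tub has not moved, and the robot is clear.

```bash
python3 -c "
from bench import order
print(order.close_job())"
```

```text
the job is handed in; nothing more can be done
None
```

The worn pack is in the tub and the new pack stands upright in the charger bay, about 2 mm off centre. I handed the job in at about 21 s of the 54 s allowed, but the hand-in gave no verdict.

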